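# Arm the height gauge drive at its guarded switch

## Task

Switch on the height gauge's motor drive: with the fingertips, lift the hinged red guard on its switch box and swing it back past upright so that it stays open, flip the toggle under it fully over to ON (away from the front of the box), then tip the guard forward and let it drop shut over the toggle. Nothing is to be picked up; leave the yellow-guarded switch and the gauges, blocks and bottle on the plate where and as they are.

Things in the scene. Friction and masses are not known exactly. Their poses are not given: they have to be found in the camera images.
- red_box: Grey switch box with the red guard, screwed to the granite plate. Origin on the plate, z up. The box spans x -34 to +60, y +-75, z 0 to 60 mm. Its front, from which the guard is lifted, is -x. A small lamp on top at y = +60 mm reaches z = 68 mm.
- red_sill (a point): Middle of the top edge of the low front sill of the black shroud round the toggle (red guard), at x = -27.5, z = 72 mm in the box frame; sill 5 mm thick. The shroud's side walls stand at y = +-38 to +-44 mm, x -30 to +24, up to z = 106 mm (76 mm clear between); above the sill the front is open.
- red_guard (a joint): Flat see-through red guard flap lying on the shroud walls, rad: 0 = shut (level), growing as its front edge rises, stop at 2.0. Hinge along the box's y at x = +24, z = 108 mm in the box frame. Free hinge, no spring (0.3 N lifts the tab): let go below about 1.5 it drops shut; past about 1.65 it falls back to the stop and stays open there, leaning back, its front edge then at x = +56, z = 177 mm in the box frame.
- red_tab (a point): Centre of the lifting tab of the red guard, 66 mm from the hinge (at x = -42 mm in the box frame when shut). Guard 4 mm thick (shut: underside z = 106 mm in the box frame); flap 88 mm wide from the hinge to x = -32 mm, then the tab, 50 mm wide, to x = -52 mm, overhanging the box's front by 18 mm with free space beneath.
- red_toggle (a joint): Toggle under the red guard, rad: 0 = OFF, leaning 0.35 rad to the box's front (-x); 0.7 = ON, leaning 0.35 rad to the back (+x), at its stop. Stiff by friction (about 1.5 N at its tip), stays where it is left. Pivot at x = 0, y = 0, z = 66 mm in the box frame.
- red_toggle_tip (a point): Centre of the 11 mm ball at the end of the metal toggle (red guard), 32 mm from the pivot; about z = 96 mm in the box frame both OFF and ON, at x = -11 mm OFF and +11 mm ON. The stem is 8 mm thick.
- yellow_box: Grey switch box with the yellow guard, screwed to the granite plate. Origin on the plate, z up. The box spans x -34 to +60, y +-75, z 0 to 60 mm. Its front, from which the guard is lifted, is -x. A small lamp on top at y = +60 mm reaches z = 68 mm.
- yellow_sill (a point): Middle of the top edge of the low front sill of the black shroud round the toggle (yellow guard), at x = -27.5, z = 72 mm in the box frame; sill 5 mm thick. The shroud's side walls stand at y = +-38 to +-44 mm, x -30 to +24, up to z = 106 mm (76 mm clear between); above the sill the front is open.
- yellow_guard (a joint): Flat see-through yellow guard flap lying on the shroud walls, rad: 0 = shut (level), growing as its front edge rises, stop at 2.0. Hinge along the box's y at x = +24, z = 108 mm in the box frame. Free hinge, no spring (0.3 N lifts the tab): let go below about 1.5 it drops shut; past about 1.65 it falls back to the stop and stays open there, leaning back, its front edge then at x = +56, z = 177 mm in the box frame.
- yellow_tab (a point): Centre of the lifting tab of the yellow guard, 66 mm from the hinge (at x = -42 mm in the box frame when shut). Guard 4 mm thick (shut: underside z = 106 mm in the box frame); flap 88 mm wide from the hinge to x = -32 mm, then the tab, 50 mm wide, to x = -52 mm, overhanging the box's front by 18 mm with free space beneath.
- yellow_toggle (a joint): Toggle under the yellow guard, rad: 0 = OFF, leaning 0.35 rad to the box's front (-x); 0.7 = ON, leaning 0.35 rad to the back (+x), at its stop. Stiff by friction (about 1.5 N at its tip), stays where it is left. Pivot at x = 0, y = 0, z = 66 mm in the box frame.
- yellow_toggle_tip (a point): Centre of the 11 mm ball at the end of the metal toggle (yellow guard), 32 mm from the pivot; about z = 96 mm in the box frame both OFF and ON, at x = -11 mm OFF and +11 mm ON. The stem is 8 mm thick.
- plug_gauge: Loose steel plug gauge standing upright, 24 mm across, 95 mm tall; bystander. Origin under its foot.
- ring_gauge: Loose steel ring gauge, 60 mm across, 20 mm tall; bystander. Origin under its centre.
- v_block: Loose dark steel V-block, 60 x 50 x 50 mm; bystander. Origin under its centre.
- block_case: Open wooden case of gauge blocks, 100 x 160 x 35 mm; bystander. Origin under its centre.
- cleaner: White cleaner bottle with blue cap, 56 mm across, 150 mm tall; bystander. Origin under its foot.
- square: Engineer's square lying flat, stock 20 x 90 x 22 mm with its origin under the stock's centre, blade 110 mm along -x; bystander.
- dial: Dial indicator lying flat, 56 mm across, 22 mm thick, stem 50 mm along -x; bystander. Origin under the dial's centre.

How it is judged:
On the way, in this order (a step that is already met when the one before it is completed fails the run):
1. the red guard is lifted past upright (1.6 rad or more) while the toggle is still OFF (value of joint red_guard above 1.6 rad and value of joint red_toggle below 0.3 rad), for 0.1 s.
2. the toggle is flipped to ON under the raised guard (value of joint red_toggle above 0.6 rad and value of joint red_guard above 0.5 rad).
3. the red guard has dropped shut (value of joint red_guard below 0.06 rad), for 0.2 s.
At the end, for the whole second after the job is handed in: The red-guarded toggle is ON (over 0.6 of 0.7 rad) and the red guard lies shut (under 0.06 rad); the yellow guard is shut (under 0.1 rad), its toggle OFF (under 0.2 rad), and every loose thing is within 15 mm of its starting place (value of joint red_toggle above 0.6 rad and value of joint red_guard below 0.06 rad and value of joint yellow_guard below 0.1 rad and value of joint yellow_toggle below 0.2 rad and distance of each of plug_gauge, ring_gauge, v_block, block_case, cleaner, square, dial from where it was at the start of the episode below 0.015 m); the robot touches nothing.
It fails at once if the yellow guard is lifted by 0.2 rad or more or its toggle moved by more than 0.3 rad (value of joint yellow_guard above 0.2 rad or value of joint yellow_toggle above 0.3 rad).
It fails at once if a loose gauge, block or bottle is lifted, carried or pushed more than 20 mm (distance of any of plug_gauge, ring_gauge, v_block, block_case, cleaner, square, dial from where it was at the start of the episode above 0.02 m or height (world z) of any of plug_gauge, ring_gauge, v_block, block_case, cleaner, square, dial above 0.01 m).
It also fails if it takes over 53 s, if anything falls off the work surface, if the arm or the gripper's body presses on something with over 40 N, if the wrist force passes 120 N, or if a joint passes its speed limit or range.

## Robot

A 7-joint arm with a two-finger parallel gripper is mounted at the origin on the work surface. World frame = base frame: x ahead of the robot, y to its left, z up, the work surface at z = 0. Lengths are in m, angles in rad, forces in N, time in s.
With the tool pointing down it reaches from about 0.4 to 0.9 m from the base axis. Payload 5.5 kg.
Tool frame: the origin (TCP) lies midway between the tips of the shut fingers; the grasp point (between the pads) lies 19 mm behind it (manip.grip_depth is the distance from the TCP to the grasp point, in m); z points along the fingers, y is the line along which they close (so a half turn about z gives the same grasp; the last joint's range is limited). The gripper opens to 92 mm and grips with 3 to 60 N. Pads are 19 mm wide; open, the fingers measure 130 mm over their backs; the gripper's body (75 mm by 190 mm) begins 47 mm behind the grasp point.
Start: joints at [-0.876, 0.501, -0.427, 1.55, 0.221, 1.138, -0.21], TCP at [0.272, 0.59, 0.227] pointing down, gripper open.
Joint ranges: [-2.88, 2.88], [-0.31, 2.03], [-1.54, 1.56], [0.2, 2.42], [-1.41, 4.55], [0.19, 2.02], [-2.57, 2.57]. Speed limits (rad/s): [2.57, 2.57, 3.14, 3.14, 3.14, 3.14, 3.14].

## Interface

Orientations are given as a unit quaternion [x, y, z, w].
In Python, from bench import manip, effector, viewer gives the robot as it stands. Calls block until the motion is done:
- manip.move_pose(position, orientation): joint-space move of the TCP to a pose.
- manip.servo_line(position, ori=None, vel=0.15): straight line of the TCP; ori=None keeps the orientation; vel is the mean speed in m/s.
- manip.movej(angles): joint-space move.
- effector.open_jaws() and effector.close(f_grip=None): open the fingers fully, or close them until they stop; f_grip is the grip in N (None keeps the last).
- manip.sleep(seconds).
- manip.solve_ik(position, orientation): joint angles nearest the present ones, or None.
- viewer.get_image(name): name is "scene" or "top" or "wrist"; returns the picture (384x512x3 uint8, red, green, blue); there is no depth.
- viewer.get_calibration(name): a dict with "vfov" (degrees; the focal length in pixels is half the picture's height over the tangent of half this angle, whatever the lens; pixels are square), "cx", "cy" (the principal point, pixels), "eye" and "attitude" of the camera in the world. Camera axes: x right, y down, z forward; pixel columns grow to the right and rows downward; lengths in m; the calibration is good to about 2 mm. The wrist camera is an equidistant fisheye: a pixel r from the principal point sees the ray r / f radians off the axis. A picture is of the moment at which its call begins: read the wrist's pose just before it. get_calibration takes no time and is no camera call; for the wrist camera it gives the pose at the moment of the call.
A pose or a line that the arm cannot do raises manip.PlanningError and nothing moves.
- manip.hand_in(): hands the job in; it is judged then, once.
Readings, each from a call of its own:
- manip.current_clock(): time.
- manip.current_q(): joint angles.
- manip.current_joint_velocities(): joint speeds.
- manip.current_tau(): joint torques, N m.
- manip.current_tool_pos(): TCP position.
- manip.current_tcp_rot(): TCP orientation.
- manip.current_force(): force on the tool from outside, world axes, zero at the start.
- manip.current_wrist_torque(): the same for the moment, N m.
- manip.current_finger_gap(): finger opening in m.
- manip.current_gripper_force(): force on a finger pad.
Only numpy, scipy, OpenCV 4.12 (cv2) and the standard library are available. Lean on these libraries where they do the work, as an engineer would, in place of code of your own. Each camera call takes 0.05 s, during which the arm holds its last target. There are 200 camera calls.

## Working session

There is one attempt and no reset: what is moved stays moved. The work goes in short steps, each a Python script; the robot and the scene stay as the last script left them, time stands still between calls to the robot, and variables do not carry over. Pictures are saved under pics/ and viewed, at most 10 in all, crops included, and the job is handed in when it is done.

```bash
mkdir -p pics; python3 - <<'E'
from bench import manip, effector, viewer
import cv2
for n in("scene","top"):
    im=viewer.get_image(n); cv2.imwrite(f"pics/{n}0.png",im[:,:,::-1]); print(n,viewer.get_calibration(n))
print(manip.current_tool_pos(),manip.current_tcp_rot(),manip.current_clock())
E
```

```text
scene {'vfov': 55.29312143914749, 'cx': 251.0681791258758, 'cy': 193.1407367940558, 'eye': array([1.53862547, 0.1708721 , 0.81532949]), 'attitude': array([ 0.57332581,  0.68057128, -0.35199486, -0.29020659])}
top {'vfov': 48.286570413162536, 'cx': 262.2738842315134, 'cy': 197.74845818967913, 'eye': array([ 0.22273297, -0.03844362,  1.60977556]), 'attitude': array([ 0.72423343, -0.6810916 ,  0.07582919, -0.07648604])}
[0.27181175 0.58972834 0.22579017] [ 2.14229059e-01  9.76783049e-01 -8.59702556e-04 -2.14714879e-04] 0.1
```

View pics/top0.png

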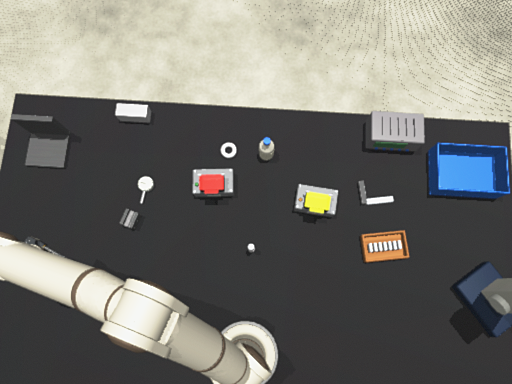

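View pics/scene0.png

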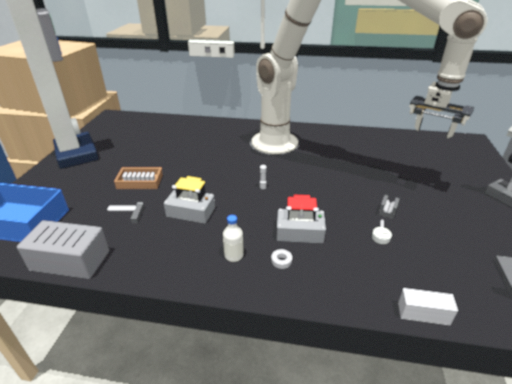

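```bash
cat > h.py <<'E'
import numpy as np, cv2
from scipy.spatial.transform import Rotation as R
from bench import manip, effector, viewer
def cast(cal,uv,z,fish=False):
    f=192/np.tan(np.radians(cal['vfov'])/2)
    p=(np.atleast_2d(uv).astype(float)-[cal['cx'],cal['cy']])/f
    if fish:
        r=np.linalg.norm(p,axis=1,keepdims=True); d=np.c_[p/np.maximum(r,1e-9)*np.sin(r),np.cos(r)]
    else: d=np.c_[p,np.ones(len(p))]
    d=R.from_quat(cal['attitude']).apply(d); e=cal['eye']
    return e+d*((z-e[2])/d[:,2])[:,None]
def red(im):
    h=cv2.cvtColor(im,cv2.COLOR_RGB2HSV); m=((h[...,0]<6)|(h[...,0]>174))&(h[...,1]>170)&(h[...,2]>90)
    n,l,s,c=cv2.connectedComponentsWithStats(m.astype(np.uint8)); k=1+np.argmax(s[1:,4]); return (l==k).astype(np.uint8)
def tool(yaw,pitch):  # pitch below horizontal; tool y horizontal
    z=np.array([np.cos(yaw)*np.cos(pitch),np.sin(yaw)*np.cos(pitch),-np.sin(pitch)]); y=np.array([-np.sin(yaw),np.cos(yaw),0])
    return R.from_matrix(np.c_[np.cross(y,z),y,z])
E
python3 - <<'E'
from h import *
for n in("top","scene"):
    im=viewer.get_image(n);cal=viewer.get_calibration(n);m=red(im)
    ys,xs=np.nonzero(m);P=cast(cal,np.c_[xs,ys],.11)[:,:2]
    r=cv2.minAreaRect((P*1000).astype(np.float32)); print(n,len(P),P.mean(0),r)
    if n=="top":cv2.imwrite("pics/c.png",cv2.resize(im[130:230,170:350,::-1],None,fx=4,fy=4,interpolation=cv2.INTER_CUBIC)); c=P.mean(0)
for pitch in(0,15,30,45,60,90):
  for flip in(0,1):
    o=(tool(np.arctan2(c[1],c[0]),np.radians(pitch))*R.from_euler('z',180*flip,degrees=True)).as_quat()
    for dx,z in((-.06,.1),(0,.17),(.03,.25)):
        q=manip.solve_ik([c[0]+dx,c[1],z],o); print(pitch,flip,dx,None if q is None else np.round(q,2))
E
```

```text
top 335 [0.58999024 0.15967583] ((592.3283081054688, 159.2324981689453), (63.34257888793945, 83.19876098632812), 4.605648040771484)
scene 16 [0.62597405 0.17984706] ((625.9777221679688, 179.8267822265625), (5.031489849090576, 24.249187469482422), 9.399938583374023)
0 0 -0.06 None
0 0 0 None
0 0 0.03 None
0 1 -0.06 None
0 1 0 None
0 1 0.03 None
15 0 -0.06 None
15 0 0 None
15 0 0.03 None
15 1 -0.06 None
15 1 0 None
15 1 0.03 None
30 0 -0.06 None
30 0 0 None
30 0 0.03 None
30 1 -0.06 None
30 1 0 None
30 1 0.03 None
45 0 -0.06 None
45 0 0 [ 0.19  0.29 -0.58  2.37  2.53  0.33 -0.94]
45 0 0.03 [ 0.68  0.25 -1.08  2.24  1.69  0.25 -0.05]
45 1 -0.06 None
45 1 0 [ 0.05  0.27 -0.42  2.37  2.64  0.31  2.06]
45 1 0.03 [-1.49  0.37  1.38  2.29  4.53  0.36  0.02]
60 0 -0.06 [ 0.39  0.43 -0.86  2.33  1.66  0.36 -0.07]
60 0 0 [-0.09  0.25 -0.27  2.18  0.45  0.22  1.09]
60 0 0.03 [-0.14  0.16 -0.18  2.05  0.13  0.41  1.42]
60 1 -0.06 [-1.16  0.44  0.91  2.37  4.5   0.29  0.02]
60 1 0 [-0.48  0.24  0.17  2.19 -0.05  0.2  -1.58]
60 1 0.03 [-0.27  0.16 -0.04  2.05  0.07  0.41 -1.67]
90 0 -0.06 [-0.03  0.49 -0.39  1.9   0.25  0.8   1.28]
90 0 0 [-0.01  0.49 -0.39  1.71  0.21  0.99  1.35]
90 0 0.03 [-0.01  0.46 -0.39  1.55  0.18  1.17  1.4 ]
90 1 -0.06 [-0.47  0.46  0.16  1.91 -0.1   0.77 -1.56]
90 1 0 [-0.43  0.46  0.17  1.72 -0.09  0.97 -1.54]
90 1 0.03 [-0.41  0.43  0.16  1.57 -0.07  1.15 -1.54]
```

View pics/c.png

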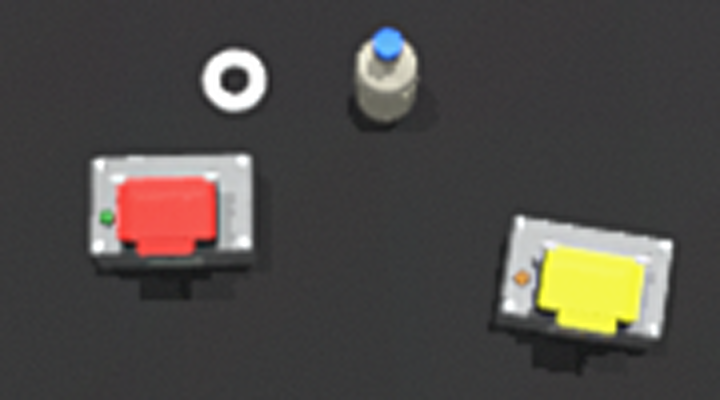

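```bash
python3 - <<'E'
from h import *
yaw=np.radians(4.6); ax=np.array([np.cos(yaw),np.sin(yaw)]); o=np.array([.59,.16])+.014*ax
p=np.r_[o-.10*ax,.30]
best=None
for f in(0,1):
    q=tool(yaw,np.pi/2)*R.from_euler('z',180*f,degrees=True); print(f,manip.solve_ik(p,q.as_quat()))
manip.move_pose(p,tool(yaw,np.pi/2).as_quat())
print(manip.current_clock(),manip.current_tool_pos(),manip.current_q())
cal=viewer.get_calibration("wrist"); im=viewer.get_image("wrist"); cv2.imwrite("pics/w1.png",im[:,:,::-1]); print(cal)
m=red(im); ys,xs=np.nonzero(m); P=cast(cal,np.c_[xs,ys],.110,True)[:,:2]
print(len(P),P.mean(0),cv2.minAreaRect((P*1000).astype(np.float32)))
E
```

```text
0 [-0.04780308  0.19840892 -0.34268696  1.7718178   0.07159105  1.18352469
  1.23973705]
1 [-0.48462151  0.1806475   0.15890191  1.78624842 -0.03078942  1.17709229
 -1.80695986]
2.0167 [0.50401466 0.15425049 0.29995373] [-0.04878056  0.19866245 -0.34372409  1.77169381  0.07129528  1.18338127
  1.23927963]
{'vfov': 65.70646984690485, 'cx': 251.0702278039947, 'cy': 191.24047616567347, 'eye': array([0.42734339, 0.14892471, 0.45740227]), 'attitude': array([0.67001517, 0.72800108, 0.10678017, 0.09844843])}
5 [0.56886498 0.19611505] ((568.864990234375, 196.1158905029297), (0.0006171613931655884, 5.1011271476745605), 4.35329008102417)
```

View pics/w1.png

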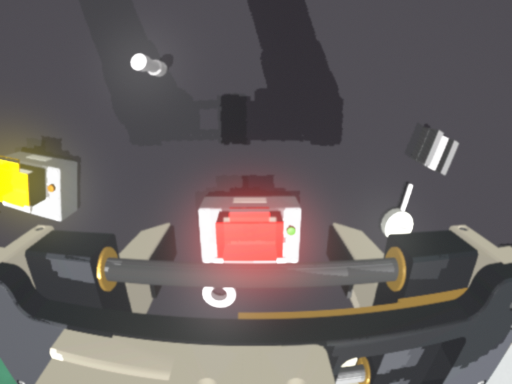

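```bash
python3 - <<'E'
from h import *
cal=viewer.get_calibration("wrist"); im=viewer.get_image("wrist")
f=192/np.tan(np.radians(cal['vfov'])/2)
c=im[185:275,190:310]; cv2.imwrite("pics/w1c.png",cv2.resize(c[:,:,::-1],None,fx=6,fy=6,interpolation=cv2.INTER_CUBIC))
i=im.astype(int); m=(i[...,0]>150)&(i[...,0]-i[...,1]>90)
for y in range(200,266,4):
    x=np.nonzero(m[y,190:310])[0]+190
    if len(x): print(y,x.min(),x.max(),len(x),np.round(cast(cal,[[x.min(),y],[x.max(),y]],.110,True)[:,:2],4).tolist())
E
```

```text
212 228 270 43 [[0.5606, 0.1311], [0.5562, 0.1834]]
216 228 270 43 [[0.5659, 0.1314], [0.5615, 0.1839]]
220 230 280 43 [[0.5711, 0.1342], [0.5659, 0.1972]]
224 216 282 67 [[0.5783, 0.1167], [0.5712, 0.2004]]
228 216 282 67 [[0.5838, 0.1169], [0.5768, 0.201]]
232 216 282 67 [[0.5895, 0.1171], [0.5823, 0.2017]]
236 216 282 67 [[0.5952, 0.1174], [0.588, 0.2024]]
240 217 283 67 [[0.6009, 0.1189], [0.5937, 0.2044]]
244 217 282 66 [[0.6067, 0.1191], [0.5996, 0.2039]]
248 217 281 65 [[0.6127, 0.1193], [0.6056, 0.2033]]
252 218 281 64 [[0.6186, 0.1209], [0.6115, 0.204]]
256 217 281 65 [[0.6248, 0.1198], [0.6176, 0.2048]]
260 225 271 46 [[0.6299, 0.1307], [0.6247, 0.1921]]
```

View pics/w1c.png

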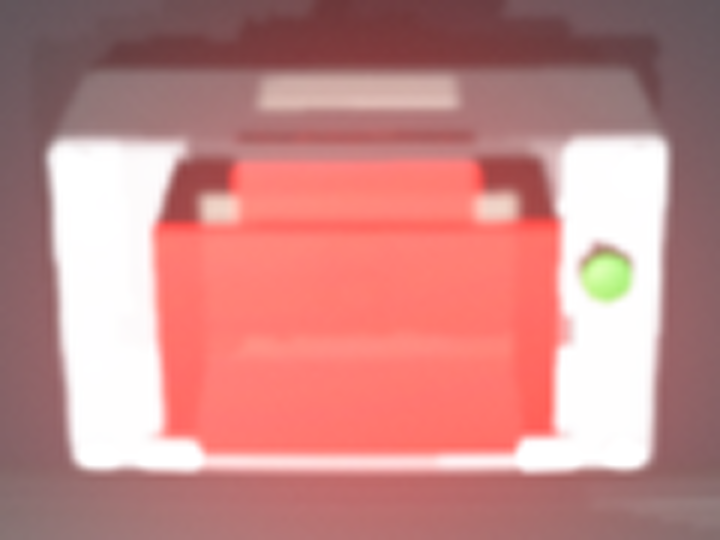

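```bash
python3 - <<'E'
from h import *
cal=viewer.get_calibration("wrist"); q=lambda x,y:[190+x/6-.4,185+y/6-.4]
yaw=np.radians(4.8); A=np.array([[np.cos(yaw),np.sin(yaw)],[-np.sin(yaw),np.cos(yaw)]])
for n,x,y,z,b in[("boxFL",50,140,.06,(-34,-75)),("boxFR",667,138,.06,(-34,75)),("boxBL",78,467,.06,(60,-75)),("boxBR",650,467,.06,(60,75)),("tabL",232,160,.108,(-52,-25)),("tabR",483,160,.108,(-52,25)),
 ("shL",156,222,.108,(-32,-44)),("shR",558,222,.108,(-32,44)),("lamp",606,275,.066,(None,60)),("plateL",262,75,0.03,(0,0))]:
    P=cast(cal,q(x,y),z,True)[0,:2]; bx=np.array([b[0] or 0,b[1]])/1000
    print(n,P.round(4),"origin est",(P-A.T@bx).round(4))
E
```

```text
boxFL [0.5774 0.0848] origin est [0.605  0.1623]
boxFR [0.5645 0.2318] origin est [0.6047 0.1599]
boxBL [0.6672 0.0934] origin est [0.6011 0.1632]
boxBR [0.6548 0.2406] origin est [0.6012 0.1609]
tabL [0.5603 0.1312] origin est [0.61   0.1604]
tabR [0.5559 0.1835] origin est [0.6098 0.163 ]
shL [0.5758 0.1158] origin est [0.604  0.1623]
shR [0.5687 0.201 ] origin est [0.6042 0.1598]
lamp [0.5986 0.2206] origin est [0.6036 0.1608]
plateL [0.5665 0.1334] origin est [0.5665 0.1334]
```

```bash
cat >> h.py <<'E'
YAW=np.radians(4.8); O=np.array([.604,.1612])
def B(x,z,y=0): # box mm -> world
    c,s=np.cos(YAW),np.sin(YAW); return np.array([O[0]+(c*x-s*y)/1e3,O[1]+(s*x+c*y)/1e3,z/1e3])
DOWN=tool(YAW,np.pi/2).as_quat()
def st(t): print(t,round(manip.current_clock(),2),manip.current_tool_pos().round(4),manip.current_force().round(1),round(manip.current_finger_gap(),4))
E
python3 - <<'E'
from h import *
manip.move_pose(B(-46,160),DOWN); st("above")
manip.servo_line(B(-46,101),vel=.1); st("down")
effector.close(f_grip=4); st("closed")
for i,t in enumerate(np.arange(.1,.31,.1)):
    manip.servo_line(B(24-70*np.cos(t),101+70*np.sin(t)),vel=.08); st("%.1f"%t)
cv2.imwrite("pics/s2.png",cv2.resize(viewer.get_image("scene")[170:260,230:370,::-1],None,fx=5,fy=5,interpolation=cv2.INTER_CUBIC))
E
```

```text
above 2.77 [0.5582 0.1581 0.1605] [0.1 1.  0.9] 0.0915
down 3.51 [0.5587 0.1576 0.1017] [-0.3 -0.3 -0.5] 0.0915
closed 4.25 [0.5582 0.1563 0.101 ] [-0.8 -3.5  1.1] 0.0498
0.1 4.5 [0.5584 0.1564 0.1082] [ 0.1 -4.9 -0.2] 0.05
0.2 4.75 [0.5595 0.1565 0.1154] [-1.3 -4.8 -0.8] 0.0499
0.3 5.0 [0.5615 0.1567 0.1226] [-1.1 -5.5 -0.2] 0.0496
```

View pics/s2.png

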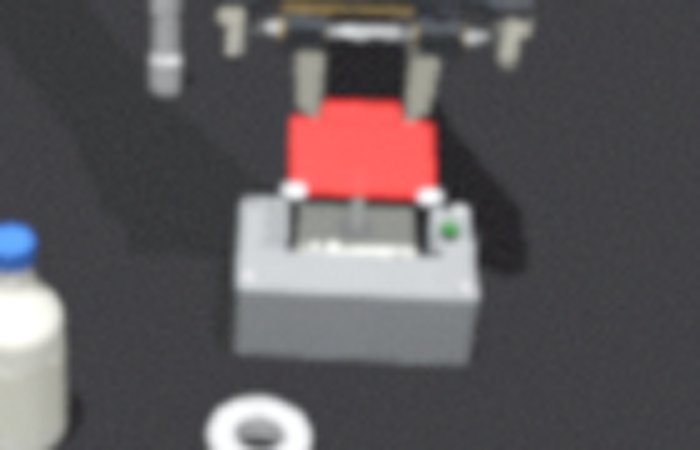

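The guard tab (crop about 360,105) sits between the fingertips and is rising with them, so I'll continue the arc.

```bash
sed -i 's/\.1612/.1592/' h.py; python3 - <<'E'
from h import *
for i,t in enumerate(np.arange(.4,1.76,.1)):
    manip.servo_line(B(24-70*np.cos(t),101+70*np.sin(t)),vel=.08)
    if i%3==0: st("%.1f"%t)
t=1.75; manip.servo_line(B(24-70*np.cos(t),101+70*np.sin(t)),vel=.05); st("end")
cv2.imwrite("pics/s3.png",cv2.resize(viewer.get_image("scene")[150:260,230:370,::-1],None,fx=5,fy=5,interpolation=cv2.INTER_CUBIC))
E
```

```text
0.4 5.3 [0.564  0.1568 0.1294] [-1.5 -1.6  0.6] 0.0497
0.7 6.05 [0.575  0.1576 0.1466] [-0.4  2.8  1.1] 0.05
1.0 6.8 [0.5904 0.1588 0.1601] [-1.6  4.8 -0.1] 0.0497
1.3 7.55 [0.6093 0.1605 0.1684] [-0.6  4.9 -0.1] 0.0498
1.6 8.3 [0.6299 0.1623 0.1706] [-0.9  4.6  0.3] 0.0501
end 8.8 [0.6401 0.1632 0.1696] [ 0.2  5.1 -0.7] 0.0497
```

View pics/s3.png

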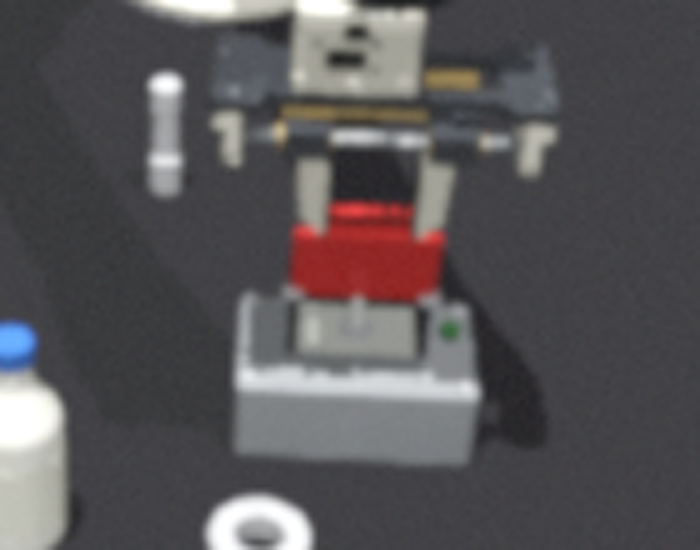

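```bash
sed -i 's/\.1592/.1600/' h.py; python3 - <<'E'
from h import *
effector.open_jaws(); st("open")
manip.servo_line(manip.current_tool_pos()+[0,0,.05],vel=.12)
o=tool(YAW,np.radians(70)).as_quat()
manip.move_pose(B(-45,215),o); st("up")
effector.close(); st("closed")
manip.servo_line(B(-33,140),vel=.15)
im=viewer.get_image("scene"); cv2.imwrite("pics/s4.png",cv2.resize(im[150:260,230:370,::-1],None,fx=5,fy=5,interpolation=cv2.INTER_CUBIC))
manip.servo_line(B(-33,89),vel=.1); st("in")
for x in(-15,-5,-1,2):
    manip.servo_line(B(x,89),vel=.06); st(x)
cv2.imwrite("pics/s5.png",cv2.resize(np.hstack([im[150:260,230:370,::-1],viewer.get_image("scene")[150:260,230:370,::-1]]),None,fx=2.8,fy=2.8,interpolation=cv2.INTER_CUBIC))
E
```

```text
open 9.69 [0.6403 0.1623 0.1699] [-0.   0.4  0.1] 0.0916
up 10.82 [0.5578 0.1558 0.2145] [ 0.6 -0.8  0.1] 0.092
closed 12.26 [0.5592 0.1562 0.215 ] [-0.6 -0.4  0.5] 0.0008
in 13.62 [0.5715 0.1576 0.0895] [-1.2  0.7  0.4] 0.0006
-15 14.07 [0.5898 0.1587 0.0893] [-0.1 -0.1 -0.9] 0.0004
-5 14.39 [0.5994 0.1596 0.089 ] [-0.5  0.4  0.5] 0.0003
-1 14.64 [0.6017 0.1598 0.0883] [-4.6 -0.1  2. ] 0.0008
2 14.89 [0.6025 0.1599 0.0878] [-12.3  -0.6   9. ] 0.0004
```

View pics/s5.png

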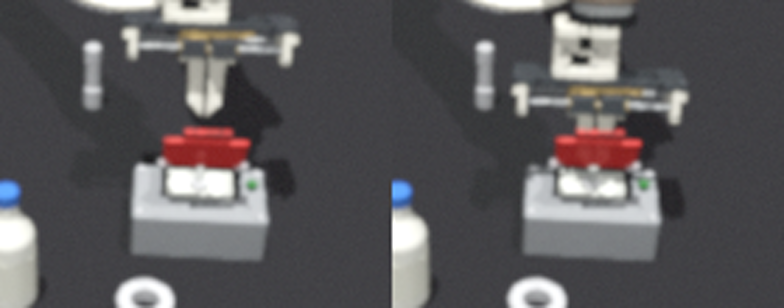

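```bash
python3 - <<'E'
from h import *
manip.servo_line(B(-28,90),vel=.12); manip.servo_line(B(-45,215),vel=.2); st("out")
im=viewer.get_image("scene")[180:250,255:345,::-1]; w=viewer.get_image("wrist")[130:310,150:350,::-1]
a=cv2.resize(im,(400,311),interpolation=cv2.INTER_CUBIC); b=cv2.resize(w,(345,311),interpolation=cv2.INTER_CUBIC)
cv2.imwrite("pics/s6.png",np.hstack([a,b]))
E
```

```text
out 16.12 [0.559  0.1558 0.2141] [-0.1 -0.1 -0.9] 0.0003
```

View pics/s6.png

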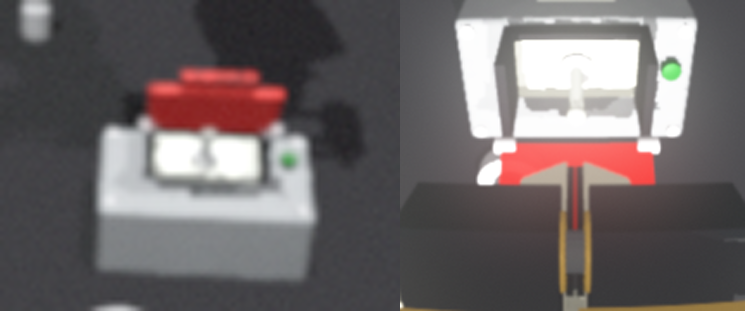

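The wrist view shows the toggle with its ball at (577,115), leaning towards the hinge, so it is ON. The guard is leaning open. Next I'll go behind the guard and tip it forward.

```bash
python3 - <<'E'
from h import *
manip.servo_line(B(-45,255),vel=.2)
manip.move_pose(B(88,255),DOWN); st("behind")
manip.servo_line(B(88,158),vel=.15); st("low")
for x in(60,35,20,8):
    manip.servo_line(B(x,158),vel=.1); st(x)
manip.servo_line(B(8,260),vel=.2)
manip.move_pose(B(-110,300),DOWN); st("away")
w=viewer.get_image("wrist")[170:290,170:330,::-1]; s=viewer.get_image("scene")[180:250,255:345,::-1]
cv2.imwrite("pics/s7.png",np.hstack([cv2.resize(s,(386,300),interpolation=cv2.INTER_CUBIC),cv2.resize(w,(400,300),interpolation=cv2.INTER_CUBIC)]))
E
```

```text
behind 17.25 [0.6906 0.1674 0.2517] [ 0.  -0.1 -0.9] 0.0004
low 18.05 [0.6922 0.1677 0.1595] [ 0.  -0.6  0.5] 0.0001
60 18.48 [0.6646 0.1652 0.1593] [1.  0.1 0.2] 0.0002
35 18.88 [0.6395 0.1629 0.1583] [-0.3 -0.7  0.7] 0.0007
20 19.18 [0.6243 0.1617 0.1581] [-0.1  0.3 -0. ] 0.0008
8 19.45 [0.6122 0.1607 0.1581] [-0.4  0.9  0.2] 0.0006
away 20.68 [0.4937 0.1504 0.2992] [ 0.2 -0.2  0.1] 0.0005
```

View pics/s7.png

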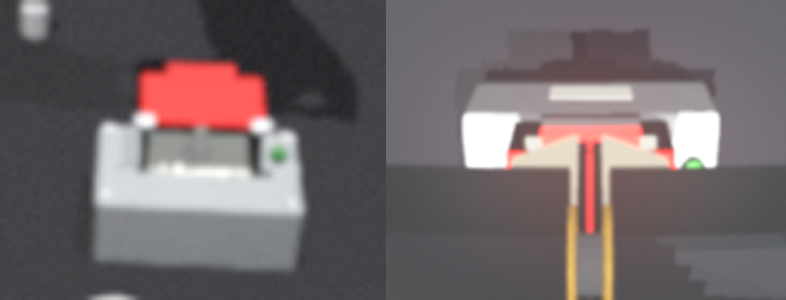

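```bash
python3 - <<'E'
from h import *
def bb(i):
    i=i[150:260,230:370].astype(int); m=(i[...,0]>120)&(i[...,0]-i[...,1]>80); y,x=np.nonzero(m); return y.min(),y.max(),x.min(),x.max(),m.sum()
a=cv2.imread("pics/scene0.png")[:,:,::-1]; b=viewer.get_image("scene"); print(bb(a),bb(b))
a=cv2.imread("pics/top0.png")[:,:,::-1];b=viewer.get_image("top")
for i in(a,b):
    i=i[130:230,180:250].astype(int); m=(i[...,0]>120)&(i[...,0]-i[...,1]>80); y,x=np.nonzero(m); print(y.min(),y.max(),x.min(),x.max(),m.sum())
E
```

```text
(np.int64(44), np.int64(59), np.int64(57), np.int64(86), np.int64(405)) (np.int64(44), np.int64(59), np.int64(57), np.int64(86), np.int64(407))
44 63 19 43 445
44 52 36 43 65
```

The guard's outline in the scene view matches its shut state at the start, so I'm handing in.

```bash
python3 -c "
from bench import manip
print(manip.hand_in(), manip.current_clock())"
```

```text
the job is handed in; nothing more can be done
the job is handed in; nothing more can be done
```

The job is handed in at about 21 s of the 53 s allowed: the red guard was raised, the toggle was flipped to ON and the guard dropped shut over it, all confirmed in the camera views; no verdict came back, and I didn't re-check that the bystanders stayed put.

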